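# Unstack the gears and fit each to the drive unit it meshes with

### The arm

A 6-joint arm with a two-finger parallel gripper is mounted at the origin on a cart in front of the work surface, level with it; the furniture and walls round the work are solid. World frame = base frame: x ahead of the robot, y to its left, z up, the work surface at z = 0. Lengths are in mm, angles in rad, forces in N, time in s.
With the tool pointing down it reaches from about 400 to 925 mm from the base axis. Payload 12.5 kg.
Tool frame: the origin (TCP) lies midway between the tips of the shut fingers; the grasp point (between the pads) lies 19 mm behind it; z points along the fingers, y is the line along which they close (so a half turn about z gives the same grasp; the last joint's range is limited). The gripper opens to 95 mm and grips with 3 to 60 N. Pads are 20 mm wide; open, the fingers measure 119 mm over their backs; the gripper's body (75 mm by 180 mm) begins 59 mm behind the grasp point.
Start: joints at [1.169, 0.491, 1.559, -0, 1.092, -0.106], TCP at [182.174, 597.879, 214.661] pointing down, gripper open.
Joint ranges: [-3.1, 3.1], [-0.84, 2.19], [0.05, 2.79], [-1.13, 4.28], [0.06, 2.93], [-2.69, 2.69]. Speed limits (rad/s): [2.22, 2.22, 2.79, 3.14, 3.14, 3.14].

### API

Orientations are given as [roll, pitch, yaw] about the fixed x, y, z axes, in that order (R = Rz(yaw) Ry(pitch) Rx(roll)).
In Python, from cell import * gives the robot as it stands.
- The arm moves only by the tool servo_tool, never from a script. Its argument "moves" is one flat list of numbers, 5 for each row, row after row: the shift along the world's x, y, z as a fraction of full scale, then the turn about the world's z as a fraction of full scale, then the opening, from 0 (shut) to 1 (fully open). A call has 1 to 12 rows; each row is the pose to reach, as a shift and turn from the pose commanded when the call began, turning the shorter way round; what a row does not reach only later rows make up. Full scale, the value 1, is 400 mm for a shift and 180 degrees for a turn. A row lasts 1/12 s, in which the tool goes at most 41.7 mm and 7.16 degrees, less where a joint would pass 70% of its speed; a pose out of reach is approached as far as the arm can. A call with a number of a shift or a turn outside -1 to 1 is refused whole. A call with a gripper value outside its range is refused whole. The fingers move at their own pace and stop on an object; the grip force is fixed at half the most. Time passes only in rows, so rows that repeat a pose let the fingers close. It gives the time, the measured TCP pose, the force, the opening and the grip force at its end, in the units of the state.
- state(): the state, without advancing time (a new reading comes with each control period).
- read_camera(name): name is "scene" or "top" or "wrist"; returns (picture, depth): 480x640x3 uint8, blue, green, red; 480x640 float32, mm along the optical axis (not along the pixel's ray), 0 where there is no reading.
- get_calibration(name): a dict with "K" (3x3 intrinsics, pixels), "R" (3x3) and "t" (3): a world point X has camera coordinates R X + t. Camera axes: x right, y down, z forward; pixel columns grow to the right and rows downward; lengths in mm; the calibration is good to about 2 mm. The wrist camera is an equidistant fisheye: a pixel r from the principal point sees the ray r / f radians off the axis. A picture is of the moment at which its call begins: read the wrist's pose just before it. get_calibration takes no time and is no camera call; for the wrist camera it gives the pose at the moment of the call.
- job_done(): hands the job in; it is judged then, once.
The state is a dict: "t": time; "joints": joint angles; "qvel": joint speeds; "tau": joint torques, N m; "eef_pos": TCP position; "tcp_rot": TCP orientation; "ft_force": force on the tool from outside, world axes, zero at the start; "moment": the same for the moment, N m; "opening": opening from 0.0 (shut) to 1.0 (fully open); "grip_force": force on a finger pad.
Only numpy, scipy, OpenCV 4.12 (cv2) and the standard library are available. Lean on these libraries where they do the work, as an engineer would, in place of code of your own. Each camera call takes 0.05 s, during which the arm holds its last target. There are 200 camera calls.

### The job

The four drive units of a kinetic sculpture are waiting for their aluminium gears, which stand in a stack on the bench. Take the stack apart and put each gear, hub up, on the post of the drive unit whose pinion it meshes with (the bigger the gear, the farther that unit's post is from its small brass pinion), right down on the post's shoulder with its teeth in the pinion's. Leave the celadon bowl and the cork sanding block where they are.

Things in the scene. Friction and masses are not known exactly. Their poses are not given: they have to be found in the camera images.
- gear_10: the smallest of 4 loose aluminium gears, on top of the stack: 10 teeth, 58 mm over the tips, disc 12 mm thick; round hub on top, 32 mm wide, 18 mm high (30 mm in all), to grip; 16 mm through bore; 60 g. Origin on the axis at the underside, z up, x along the middle of a tooth. Each gear rests on the hub of the one below, up to 4 mm off its centre.
- gear_13: the second smallest of 4 loose aluminium gears, third from the bottom of the stack: 13 teeth, 73 mm over the tips, disc 12 mm thick; round hub on top, 32 mm wide, 18 mm high (30 mm in all), to grip; 16 mm through bore; 90 g. Origin on the axis at the underside, z up, x along the middle of a tooth. All gears: module 5 mm, teeth 6 mm thick half-way up.
- gear_16: the second largest of 4 loose aluminium gears, second from the bottom of the stack: 16 teeth, 88 mm over the tips, disc 12 mm thick; round hub on top, 32 mm wide, 18 mm high (30 mm in all), to grip; 16 mm through bore; 130 g. Origin on the axis at the underside, z up, x along the middle of a tooth. All gears: teeth bevelled above and below over 3 mm, to slip between other teeth from above.
- gear_19: the largest of 4 loose aluminium gears, at the bottom of the stack: 19 teeth, 103 mm over the tips, disc 12 mm thick; round hub on top, 32 mm wide, 18 mm high (30 mm in all), to grip; 16 mm through bore; 170 g. Origin on the axis at the underside, z up, x along the middle of a tooth. All gears: teeth bevelled above and below over 3 mm. It lies on the bench.
- unit_10: fixed drive unit for the 10-tooth gear: plywood block 102 x 58 mm, top 22 mm above the bench; 12 mm steel post with a collar as shoulder (gear's seat, 26 mm above the bench); brass 8-tooth pinion 45 mm from the post. Origin on the post's axis at bench level, x towards the pinion, z up. Straight for 10 mm above the shoulder, the post then tapers to a 4 mm tip, 48 mm above the bench.
- unit_13: fixed drive unit for the 13-tooth gear: plywood block 117 x 73 mm, top 22 mm above the bench; 12 mm steel post with a collar as shoulder (gear's seat, 26 mm above the bench); brass 8-tooth pinion 52.5 mm from the post. Origin on the post's axis at bench level, x towards the pinion, z up. Post tip 48 mm above the bench. Pinions turn freely; at first a tooth gap faces the post, to a few degrees.
- unit_16: fixed drive unit for the 16-tooth gear: plywood block 132 x 88 mm, top 22 mm above the bench; 12 mm steel post with a collar as shoulder (gear's seat, 26 mm above the bench); brass 8-tooth pinion 60 mm from the post. Origin on the post's axis at bench level, x towards the pinion, z up. Pinions: 8 teeth, 48 mm over the tips, 26 to 38 mm above the bench. A gear tooth pointed at it goes in its gap.
- unit_19: fixed drive unit for the 19-tooth gear: plywood block 147 x 103 mm, top 22 mm above the bench; 12 mm steel post with a collar as shoulder (gear's seat, 26 mm above the bench); brass 8-tooth pinion 67.5 mm from the post. Origin on the post's axis at bench level, x towards the pinion, z up. A smaller gear would not reach its unit's pinion; a larger one cannot go down beside it.
- rinse_bowl: bystander, loose: small glazed celadon bowl, 89 mm wide and 47 mm high, near the stack; origin under its centre. To be left alone.
- sanding_block: bystander, loose: cork sanding block with a felt face, 33 x 46 x 42 mm high, near the stack; origin under its centre. To be left alone.

How it is judged (in metres and radians):
At the end, for the whole second after the job is handed in: Each of the four gears is on the post of its own unit (the 10-, 13-, 16- and 19-tooth gear each where it meshes): its axis within 5 mm of the post's, its underside down on the shoulder (23 to 29 mm above the bench), level to within 0.08 rad, hub up, and at rest (horizontal distance between gear_10 and unit_10 below 0.005 m and z of gear_10 in the frame of unit_10 between 0.023 and 0.029 m and angle between each of gear_10, gear_13, gear_16, gear_19's own z axis and vertical below 0.08 rad and linear speed of each of gear_10, gear_13, gear_16, gear_19 below 0.02 m/s and angular speed of each of gear_10, gear_13, gear_16, gear_19 below 0.3 rad/s and horizontal distance between gear_13 and unit_13 below 0.005 m and z of gear_13 in the frame of unit_13 between 0.023 and 0.029 m and horizontal distance between gear_16 and unit_16 below 0.005 m and z of gear_16 in the frame of unit_16 between 0.023 and 0.029 m and horizontal distance between gear_19 and unit_19 below 0.005 m and z of gear_19 in the frame of unit_19 between 0.023 and 0.029 m); the robot touches nothing.
It fails at once if the celadon bowl or the cork sanding block is pushed more than 20 mm from its place, or tipped (distance of any of rinse_bowl, sanding_block from where it was at the start of the episode above 0.02 m or angle between any of rinse_bowl, sanding_block's own z axis and vertical above 0.3 rad).
It also fails if it takes over 96 s, if anything falls off the work surface, if the arm or the gripper's body presses on something with over 40 N, if the wrist force passes 120 N, or if a joint passes its speed limit or range.

## Working session

There is one attempt and no reset: what is moved stays moved. The work goes in short steps, Python scripts to look and compute and a tool call to move; the robot and the scene stay as the last step left them, time stands still between calls to the robot, and variables do not carry over. Pictures are saved under pics/ and viewed, at most 14 in all, crops included, and the job is handed in when it is done.

Besides the shell and the picture viewer there is one more tool, called after "Emit:" as name(argument=value, ...) on one line, values as JSON. servo_tool: Moves the arm, as the interface text tells. Its arguments: {"type":"object","properties":{"moves":{"type":"array"}},"required":["moves"]}

```bash
mkdir -p pics; ls
python3 - <<'E'
from cell import *
import cv2,numpy as np
s=state();print(s)
for n in("scene","top"):
    p,d=read_camera(n);c=get_calibration(n)
    cv2.imwrite(f"pics/{n}0.png",p);np.savez(f"{n}0.npz",p=p,d=d,**{k:np.array(v) for k,v in c.items() if k in'KRt'})
    print(n,c)
E
```

```text
pics
{'t': 0.0, 'joints': array([ 1.16937092e+00,  4.91576982e-01,  1.55945514e+00, -1.67617144e-05,
        1.09172346e+00, -1.05590898e-01]), 'qvel': array([-1.45959002e-05,  7.26890035e-04,  1.06801496e-03, -2.89461675e-04,
       -1.37933479e-03,  1.69007163e-04]), 'tau': array([-3.99230965e-03, -6.12635350e+01, -2.58185613e+01,  6.91555836e-02,
        4.80970333e-02, -8.15076237e-05]), 'eef_pos': array([182.08854929, 597.62207906, 214.04897549]), 'tcp_rot': array([-3.14043464e+00, -1.07783594e-04,  2.84576582e+00]), 'ft_force': array([-0.43937867, -0.2071225 , -0.35514265]), 'moment': array([-0.02061166, -0.00102793, -0.06712671]), 'grip_force': 0.0, 'opening': 0.9988344977374612}
scene {'K': array([[463.96851613,   0.        , 324.99650832],
       [  0.        , 463.96851613, 243.76387185],
       [  0.        ,   0.        ,   1.        ]]), 'R': array([[ 0.53724694, -0.8433272 , -0.01284366],
       [-0.66900105, -0.41681919, -0.61538554],
       [ 0.51361788,  0.33920641, -0.78812162]]), 't': array([-289.89512862,  390.39407363,  663.14620646])}
top {'K': array([[584.17359548,   0.        , 317.5120683 ],
       [  0.        , 584.17359548, 243.22018307],
       [  0.        ,   0.        ,   1.        ]]), 'R': array([[-3.54248532e-02, -9.99372315e-01, -2.36302043e-04],
       [-9.76908209e-01,  3.46784157e-02, -2.10826370e-01],
       [ 2.10702232e-01, -7.23764781e-03, -9.77523496e-01]]), 't': array([   6.01247287,  539.74459928, 1228.59157852])}
```

View pics/top0.png

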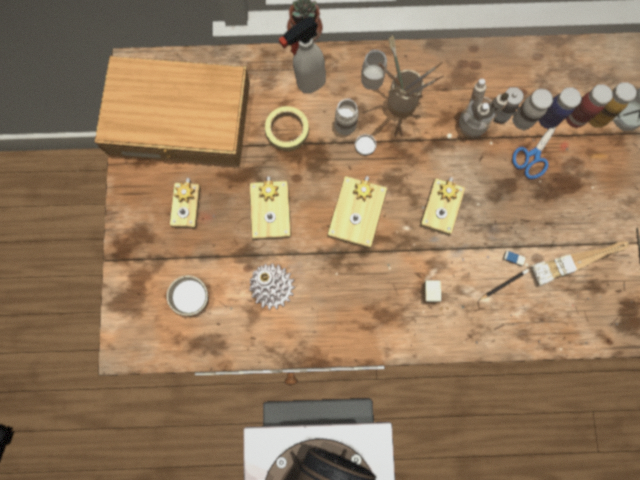

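View pics/scene0.png

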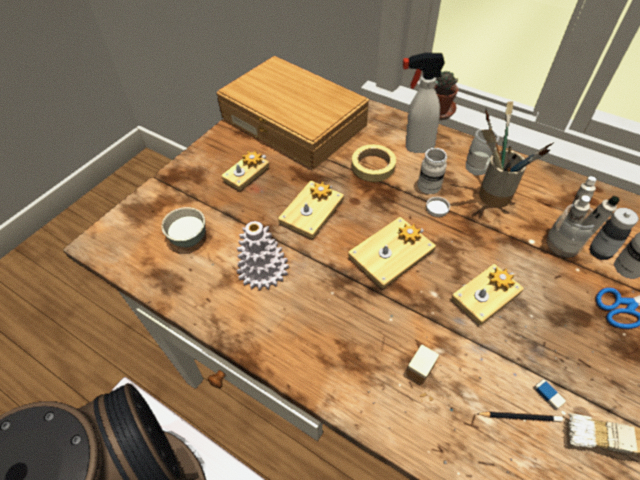

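The top view shows the stack with its hub top at (264,277), the bowl at (187,295) and the cork block at (433,291). The four yellow units have posts near (183,212), (270,217), (356,218) and (442,213), each with its brass pinion above. The scene view agrees, with the stack at (254,229).

```bash
cat > h.py <<'E'
import cv2,numpy as np
def ray(c,uv):
    K,R,t=c['K'],c['R'],c['t'];u=np.array([(uv[0]-K[0,2])/K[0,0],(uv[1]-K[1,2])/K[1,1]])
    if c.get('fish'):
        r=np.hypot(*u);d=np.array([*(u/max(r,1e-9)*np.sin(r)),np.cos(r)])
    else: d=np.array([*u,1.])
    return -R.T@t,R.T@d
def onz(c,uv,z):
    o,d=ray(c,uv);return (o+d*(z-o[2])/d[2])[:2]
def cloud(c,d):
    v,u=np.nonzero(d>0);K=c['K'];z=d[v,u]
    P=np.stack([(u-K[0,2])/K[0,0]*z,(v-K[1,2])/K[1,1]*z,z],1)
    return u,v,(P-c['t'])@c['R']
E
python3 - <<'E'
from h import *
from cell import get_calibration
for n,zs in(("top",(26,38)),("scene",(26,38))):
    c=dict(np.load(n+"0.npz"));hsv=cv2.cvtColor(c['p'],cv2.COLOR_BGR2HSV)
    m=cv2.inRange(hsv,(15,150,130),(27,255,255))
    k,l,st,ce=cv2.connectedComponentsWithStats(m)
    print(n)
    for i in range(1,k):
        if st[i,4]>60:
            y,x=np.nonzero(l==i); print(ce[i].round(1),st[i],'z38',onz(c,ce[i],36).round(1),hsv[l==i].mean(0).round())
    pal=cv2.inRange(hsv,(22,60,150),(35,190,255));k,l,st,ce=cv2.connectedComponentsWithStats(pal)
    for i in range(1,k):
        if st[i,4]>200:
            cn=cv2.findContours((l==i).astype(np.uint8),0,2)[0][0];r=cv2.minAreaRect(cn)
            b=np.array([onz(c,q,22) for q in cv2.boxPoints(r)]);print('blk',np.round(r[0]),b.mean(0).round(),np.hypot(*np.diff(b,axis=0).T).round())
c=dict(np.load("top0.npz"));u,v,P=cloud(c,c['d'])
for b in((240,300,250,310,20),(100,245,60,160,20),(160,215,270,320,20),(420,445,275,305,20)):
    s=(u>b[0])&(u<b[1])&(v>b[2])&(v<b[3]);Q=P[s&(P[:,2]>b[4])];print(b,len(Q),Q.min(0).round(),Q.max(0).round())
w=get_calibration("wrist");print(w,(-w['R'].T@w['t']).round(1))
E
```

```text
top
blk [286. 126.] [834.  50.] [103. 101. 101.]
blk [357. 211.] [ 621. -107.] [148. 104. 147.]
blk [443. 206.] [ 626. -304.] [116.  73. 116.]
blk [270. 209.] [632.  94.] [ 89. 133.  87.]
blk [184. 204.] [651. 290.] [105.  58. 105.]
scene
[298.4  99.1] [ 218   57  149   86 3801] z38 [916.  321.7] [ 17. 155. 223.]
[254.3  85.8] [238  77  34  19  86] z38 [903.4 457.8] [ 17. 153. 230.]
[251.5 156.4] [241 147  21  18 176] z38 [674.8 288.1] [ 19. 178. 204.]
[320.6 189.3] [311 181  20  16 168] z38 [669.5  93.5] [ 20. 179. 211.]
[410.3 231.8] [399 222  24  21 222] z38 [ 664.2 -124.8] [ 19. 178. 212.]
[501.9 278.3] [489 268  26  22 241] z38 [ 652.7 -318.1] [ 20. 180. 216.]
blk [454.   8.] [1628.  181.] [299. 175. 272.]
blk [374. 160.] [829.  49.] [104. 101.  98.]
blk [242. 170.] [640. 290.] [105.  63. 101.]
blk [311. 206.] [630.  93.] [156.  99. 148.]
blk [392. 248.] [ 621. -108.] [173. 112. 161.]
blk [488. 291.] [ 625. -306.] [132.  76. 124.]
(240, 300, 250, 310, 20) 1014 [414.  54.  28.] [501. 138. 126.]
(100, 245, 60, 160, 20) 13296 [745. 142.  20.] [985. 481.  94.]
(160, 215, 270, 320, 20) 1251 [394. 231.  20.] [480. 319.  54.]
(420, 445, 275, 305, 20) 348 [ 404. -280.   20.] [ 450. -245.   49.]
{'K': array([[371.64829954,   0.        , 319.17237478],
       [  0.        , 371.64829954, 239.42550311],
       [  0.        ,   0.        ,   1.        ]]), 'R': array([[ 0.29227084,  0.95633454, -0.00141533],
       [ 0.92978211, -0.28380906,  0.23443047],
       [ 0.22379227, -0.06983314, -0.97213186]]), 't': array([-623.95629824,  -27.47949655,  388.17591976])} [121.  616.  382.9]
```

The block sizes confirm the units: unit_10 (58x105) at y≈290, unit_16 at y≈94, unit_19 at y≈-107 and unit_13 at y≈-304. The stack is about 120 high. Next I'll fly over unit_10 and unit_16 to look with the wrist camera.

Emit:
servo_tool(moves=[1,-0.77,-0.1,0.094,1,1,-0.77,-0.1,0.094,1,1,-0.77,-0.1,0.094,1,1,-0.77,-0.1,0.094,1,1,-0.77,-0.1,0.094,1,1,-0.77,-0.1,0.094,1,1,-0.77,-0.1,0.094,1,1,-0.77,-0.1,0.094,1,1,-0.77,-0.1,0.094,1,1,-0.77,-0.1,0.094,1,1,-0.77,-0.1,0.094,1,1,-0.77,-0.1,0.094,1])

```text
t: 1.1
eef_pos: [575.4, 294.4, 175.1]
tcp_rot: [-3.142, -0.001, 3.141]
ft_force: [0.2, 0.6, 0.1]
opening: 1.0
grip_force: 0.0
```

```bash
cat >> h.py <<'E'
def grab(name):
    from cell import read_camera,get_calibration,state
    read_camera("wrist");s=state();c=get_calibration("wrist");p,d=read_camera("wrist")
    cv2.imwrite(f"pics/{name}.png",p);np.savez(f"{name}.npz",p=p,d=d,K=c['K'],R=c['R'],t=c['t'],fish=1)
    print(name,s['t'],s['eef_pos'].round(1),s['tcp_rot'].round(4),s['opening']);return load(name)
def load(name):
    c=dict(np.load(name+".npz"));c['fish']=1;return c
def pix(c,X):
    q=c['R']@np.array(X,float)+c['t'];r=np.arctan2(np.hypot(q[0],q[1]),q[2]);e=q[:2]/np.hypot(q[0],q[1])
    return np.array([c['K'][0,2],c['K'][1,2]])+c['K'][0,0]*r*e
def rect(c,cx,cy,z,half,ppm):  # metric top-down patch of plane z: col=x', row: up=+x, left=+y
    n=int(2*half*ppm);uv=np.array([[pix(c,(cx+half-i/ppm,cy+half-j/ppm,z)) for j in range(n)] for i in range(n)],np.float32)
    return cv2.remap(c['p'],uv[...,0],uv[...,1],cv2.INTER_LINEAR)
E
python3 - <<'E'
from h import *
c=grab("w1")
cv2.imwrite("pics/w1r.png",rect(c,640,290,38,80,4)[:, :])
E
```

```text
w1 1.15 [580.6 290.  174.1] [-3.1404e+00  1.1000e-03  3.1376e+00] 1.0008456088874693
```

View pics/w1r.png

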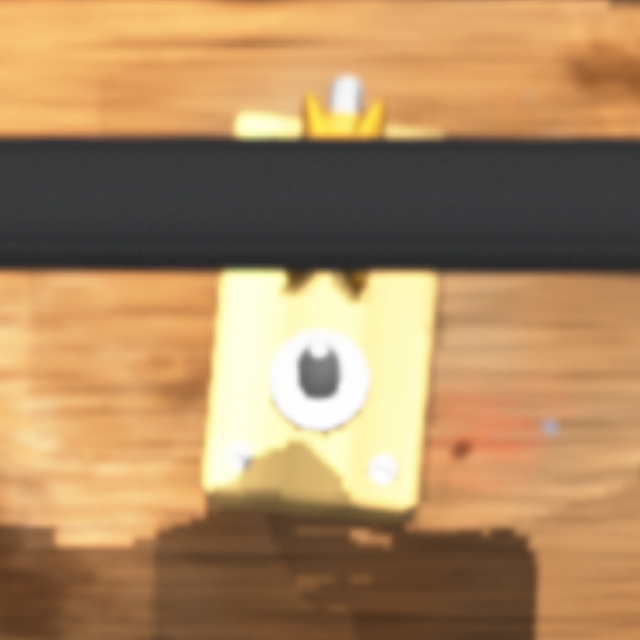

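View pics/w1.png

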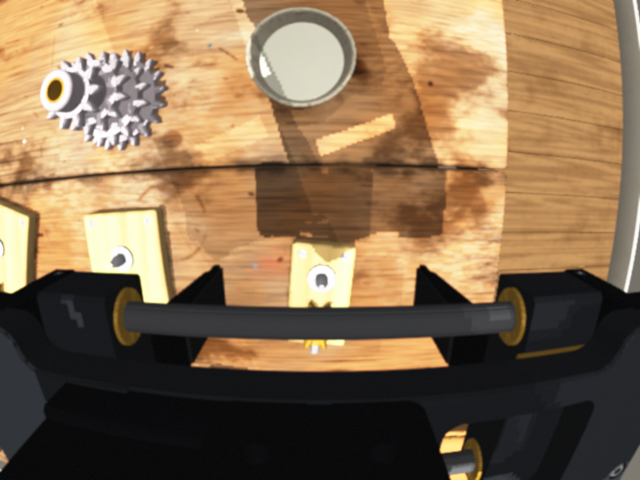

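Row 280 of the wrist picture shows unit_10's white collar at (320,278). A gripper rod hides rows 300 and below, so the TCP should stand about 100 mm beyond whatever I want to measure.

Emit:
servo_tool(moves=[0.395,-0.25,0,0,1,0.395,-0.25,0,0,1,0.395,-0.25,0,0,1,0.395,-0.25,0,0,1,0.395,-0.25,0,0,1,0.395,-0.25,0,0,1,0.395,-0.25,0,0,1])

```text
t: 1.78
eef_pos: [732.1, 195.5, 174.3]
tcp_rot: [-3.142, -0.002, 3.14]
ft_force: [0.3, -0.2, 0.4]
opening: 1.0
grip_force: 0.0
```

```bash
python3 -c "
from h import *
grab('w2')"
```

```text
w2 1.8333 [731.4 196.4 174.8] [ 3.1415e+00 -1.5000e-03  3.1410e+00] 0.9997667286697388
```

Emit:
servo_tool(moves=[0,-0.98,0,0,1,0,-0.98,0,0,1,0,-0.98,0,0,1,0,-0.98,0,0,1,0,-0.98,0,0,1,0,-0.98,0,0,1,0,-0.98,0,0,1,0,-0.98,0,0,1,0,-0.98,0,0,1,0,-0.98,0,0,1,0,-0.98,0,0,1,0,-0.98,0,0,1])

```text
t: 2.88
eef_pos: [731.8, -195.2, 175.6]
tcp_rot: [3.141, -0.0, 3.141]
ft_force: [0.4, 1.5, -0.4]
opening: 0.998
grip_force: 0.0
```

```bash
python3 -c "
from h import *
grab('w3')"
```

```text
w3 2.9333 [ 732.  -194.1  175.7] [ 3.1410e+00 -2.0000e-04 -3.1412e+00] 1.0020614777722117
```

Emit:
servo_tool(moves=[-0.4,0.75,0.2,0,1,-0.4,0.75,0.2,0,1,-0.4,0.75,0.2,0,1,-0.4,0.75,0.2,0,1,-0.4,0.75,0.2,0,1,-0.4,0.75,0.2,0,1,-0.4,0.75,0.2,0,1,-0.4,0.75,0.2,0,1,-0.4,0.75,0.2,0,1,-0.4,0.75,0.2,0,1,-0.4,0.75,0.2,0,1])

```text
t: 3.9
eef_pos: [571.7, 105.7, 256.0]
tcp_rot: [3.142, 0.001, -3.139]
ft_force: [0.3, -0.8, -0.4]
opening: 0.998
grip_force: 0.0
```

Run:
```python
from h import *
grab('s10')
for n in('w2','w3','s10'):
    c=load(n);hsv=cv2.cvtColor(c['p'],cv2.COLOR_BGR2HSV)
    print(n)
    br=cv2.inRange(hsv,(14,140,110),(27,255,255));k,l,st,ce=cv2.connectedComponentsWithStats(br)
    for i in range(1,k):
        if st[i,4]>300: print(' brass',ce[i].round(1),st[i],onz(c,ce[i],37).round(1))
    wh=cv2.inRange(hsv,(0,0,170),(180,45,255));k,l,st,ce=cv2.connectedComponentsWithStats(wh)
    for i in range(1,k):
        if st[i,4]>150 and st[i,2]<70:
            cn=cv2.convexHull(np.argwhere(l==i)[:,::-1].astype(np.int32));e=cv2.fitEllipse(cn);print(' white',st[i],np.round(e[0],1),np.round(e[1],1),onz(c,e[0],26).round(1))
c=load('s10');im=np.hstack([cv2.imread('pics/w2.png')[60:460],cv2.imread('pics/s10.png')[60:460]])
im=np.vstack([im,np.hstack([cv2.imread('pics/w3.png')[60:460],np.zeros((400,640,3),np.uint8)])])
cv2.imwrite('pics/m1.png',cv2.resize(im,(800,500),interpolation=cv2.INTER_AREA))
```

```text
s10 3.95 [572.1 104.6 255.5] [-3.1415e+00  4.0000e-04 -3.1403e+00] 1.0013824266748164
w2
 brass [491.9   6.8] [464   0  66  20 590] [525.2 351.7]
 brass [601.   24.2] [572  11  59  35 608] [511.3 488.9]
 brass [416.4  50.6] [ 333   18  165   70 3061] [578.3 277.2]
 brass [596.2  50.7] [571  27  63  51 893] [544.4 477.2]
 brass [499.4  61.2] [468  34  69  55 809] [578.6 355.7]
 brass [551.9  77.7] [530  46  39  50 425] [585.2 414.3]
 brass [109.7 111. ] [  76   55   71  105 3525] [620.7   4.9]
 brass [618.5  99.3] [593  81  43  31 515] [591.  508.4]
 brass [494.4 200. ] [  369   107   259   173 16525] [705.1 352.5]
 brass [600.3 133.5] [577 121  58  23 528] [631.7 479.3]
 brass [201.6 161.9] [ 176  135   53   53 1147] [673.5  95.9]
 brass [ 20.1 175.2] [  2 150  38  58 772] [ 671.1 -120. ]
 brass [608.1 172.4] [577 158  57  27 466] [670.4 493.8]
 brass [601.4 194.4] [575 184  57  22 657] [693.8 486. ]
 brass [ 29.9 229. ] [   0  197   74   77 1527] [ 729.4 -113.2]
 brass [168.5 236.3] [ 133  211   75   61 1069] [738.1  60.3]
 brass [334.3 287.5] [ 249  261  168   47 4496] [784.7 208.6
[... 3128 characters left out ...]
58  244   73   60 1124] [644.2 312.8]
 brass [385.4 296.9] [349 269  68  38 794] [668.8 178.7]
 brass [310.3 295.1] [292 279  38  29 652] [665.8  93.6]
 brass [453.6 439.8] [440 423  29  31 410] [906.1 302.4]
 white [ 263   61   43   87 1764] [291.3 104.3] [54.7 84.5] [457.2  73.9]
 white [315  77  16  31 164] [319.1  92.1] [21.5 29.6] [444.1 103.3]
 white [ 23  91  19  36 574] [ 32.2 108.7] [25.9 38.1] [ 426.4 -276.7]
 white [326 115  22  24 222] [336.5 127.4] [19.2 28.1] [482.3 121.8]
 white [136 227  21  22 251] [145.8 237.4] [20.6 21.6] [ 601.9 -102.5]
 white [297 235  24  23 347] [308.8 246.2] [22.7 23.4] [612.1  92. ]
 white [466 250  26  35 324] [481.  265.2] [27.5 35.5] [636.  297.9]
```

View pics/m1.png

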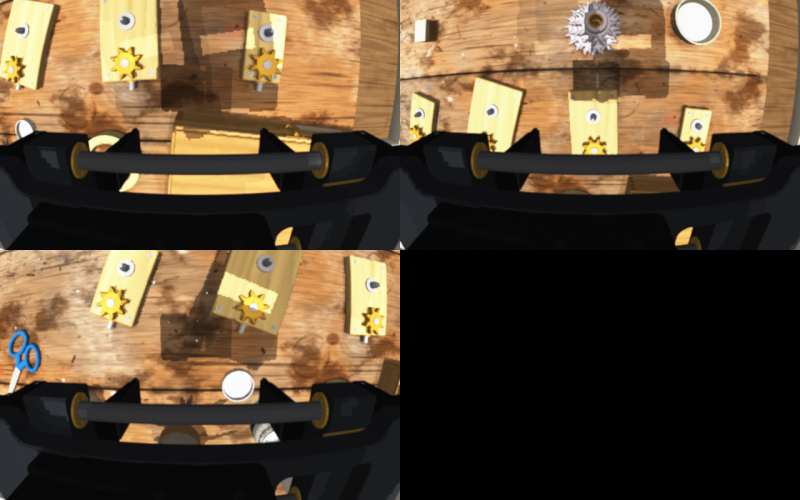

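The mosaic shows all four units clear (posts and pinions) and the stack from above, with its hub at about (302,95) in s10. Next I'll rectify local patches and measure.

```bash
cat >> h.py <<'E'
def unit(c,x,y,D,dbg=None,z=26):
    P=rect(c,x,y,26,25,4);h=cv2.cvtColor(P,cv2.COLOR_BGR2HSV)
    m=((h[...,1]<70)|(h[...,2]<60)).astype(np.uint8);m=cv2.morphologyEx(m,cv2.MORPH_OPEN,np.ones((5,5)))
    k,l,st,ce=cv2.connectedComponentsWithStats(m);i=l[100,100] or 1+np.argmax(st[1:,4])
    e=cv2.fitEllipse(cv2.convexHull(np.argwhere(l==i)[:,::-1].astype(np.int32)))
    post=np.array([x+25-e[0][1]/4,y+25-e[0][0]/4])
    Q=rect(c,x+D,y,37,40,4);h=cv2.cvtColor(Q,cv2.COLOR_BGR2HSV).astype(int)
    m=((h[...,0]<23)&(h[...,1]>150)&(h[...,2]>60)).astype(np.uint8);m=cv2.morphologyEx(m,cv2.MORPH_OPEN,np.ones((5,5)))
    k,l,st,ce=cv2.connectedComponentsWithStats(m);i=1+np.argmax(st[1:,4])
    (cx,cy),r=cv2.minEnclosingCircle(np.argwhere(l==i)[:,::-1].astype(np.int32))
    pin=np.array([x+D+40-cy/4,y+40-cx/4]);d=pin-post
    print('post',post.round(1),'axes',np.round(np.array(e[1])/4,1),'pin',pin.round(1),'r',round(r/4,1),'D',round(np.hypot(*d),1),D,'yaw',np.degrees(np.arctan2(d[1],d[0])).round(1))
    if dbg: cv2.circle(Q,(int(cx),int(cy)),int(r),(0,0,255),1);cv2.ellipse(P,e,(0,0,255),1);return np.vstack([cv2.resize(P,(320,320)),Q])
E
python3 - <<'E'
from h import *
w2,w3,s=load('w2'),load('w3'),load('s10')
o=[unit(w2,635,290,45,1),unit(w2,612,92,60,1),unit(w3,602,-102,67.5,1),unit(w3,609,-299,52.5,1)]
cv2.imwrite('pics/u.png',cv2.resize(np.hstack(o),(800,400)))
S=rect(s,458,97,102,50,6);cv2.imwrite('pics/sr.png',S)
E
```

```text
post [633.6 297.7] axes [40.4 60.5] pin [680.2 296.8] r 37.3 D 46.7 45 yaw -1.2
post [612.8  92.7] axes [26.1 26.5] pin [678.1 109.9] r 17.4 D 67.6 60 yaw 14.7
post [ 603.1 -103.1] axes [25.4 25.9] pin [ 668.2 -123.9] r 23.1 D 68.4 67.5 yaw -17.7
post [ 607.  -298.4] axes [27.  48.7] pin [ 657.8 -300.8] r 17.0 D 50.8 52.5 yaw -2.6
```

View pics/u.png

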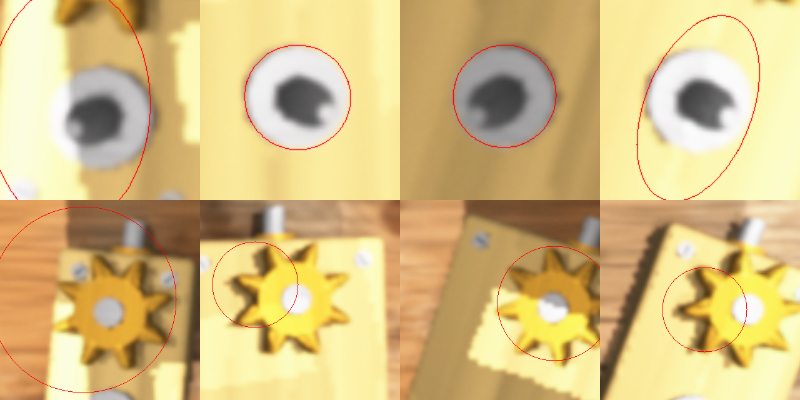

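View pics/sr.png

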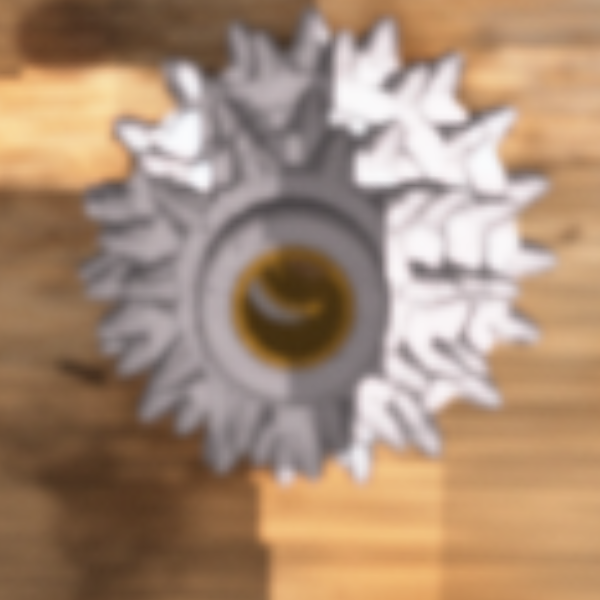

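Reading the crops: the unit_10 collar is at (100,118) in its tile, giving a post near (630.5,289.8), and the unit_13 post comes out near (608.9,-298.8). The stack crop shows gear_10's bore at (294,307). The teeth are jumbled in colour, so I'll use wrist depth sliced by height to get tooth phase and pinion centres.

```bash
cat >> h.py <<'E'
def fcloud(c):
    v,u=np.nonzero(c['d']>0);z=c['d'][v,u];K=c['K'];a=(u-K[0,2])/K[0,0];b=(v-K[1,2])/K[1,1];r=np.hypot(a,b)+1e-9
    q=np.stack([a/r*np.tan(r)*z,b/r*np.tan(r)*z,z],1);return (q-c['t'])@c['R']
def gear(P,n,z0,xy,off=0):
    R=5*n/2+4-off; near=np.hypot(*(P[:,:2]-xy).T)<75
    H=P[near&(abs(P[:,2]-z0-30)<5)&(np.hypot(*(P[:,:2]-xy).T)<22)]
    (cx,cy),r=cv2.minEnclosingCircle(H[:,:2].astype(np.float32))
    print('hub n',len(H),'z',np.median(H[:,2]).round(1),'mec',round(cx,1),round(cy,1),'r',round(r,1),'box',(H.max(0)/2+H.min(0)/2)[:2].round(1))
    ctr=np.array([cx,cy]);D=P[near&(abs(P[:,2]-z0-12)<6)];d=D[:,:2]-ctr;rr=np.hypot(*d.T);th=np.arctan2(d[:,1],d[:,0])
    for a,b in((R-9,R-2),(R-7,R+1)):
        s=(rr>a)&(rr<b);f=np.exp(1j*n*th[s]).mean();print(' tooth phase deg',np.degrees(np.angle(f)/n).round(2),'amp',abs(f).round(2),'N',s.sum(),'period',round(360/n,1))
    return ctr
E
python3 - <<'E'
from h import *
s=load('s10');P=fcloud(s)
b=P[(abs(P[:,0]-458)<30)&(abs(P[:,1]-10)<30)];print('bench z',b[:,2].mean(),b[:,2].std())
gear(P,10,90,np.array([459.9,98.3]))
for n,x,y,D in(('w2',635,290,45),('w2',612,92,60),('w3',602,-102,67.5),('w3',609,-299,52.5)):
    c=load(n);P=fcloud(c);yaw={45:-4.,60:0.,67.5:-17.5,52.5:-21}[D];e=np.array([np.cos(np.radians(yaw)),np.sin(np.radians(yaw))])
    p0={45:(630.5,289.8),60:(612.8,92.7),67.5:(603.1,-103.1),52.5:(608.9,-298.8)}[D]
    d=P[:,:2]-(np.array(p0)+D*e);r=np.hypot(*d.T)
    q=P[(r<30)&(P[:,2]>33)&(P[:,2]<46)];q=q[np.hypot(*(q[:,:2]-p0).T)>D-25]
    (cx,cy),R=cv2.minEnclosingCircle(q[:,:2].astype(np.float32))
    b=P[(np.hypot(*(P[:,:2]-p0).T)<40)&(abs(P[:,2]-22)<3)]
    s2=P[(r<5)];print(D,'pin',round(cx,1),round(cy,1),'R',round(R,1),'D',np.hypot(cx-p0[0],cy-p0[1]).round(1),'yaw',np.degrees(np.arctan2(cy-p0[1],cx-p0[0])).round(1),'z',np.median(q[:,2]).round(1),'blk z',np.median(b[:,2]).round(1),'shaft z',np.median(s2[:,2]).round(1))
    G=cv2.GaussianBlur(cv2.cvtColor(rect(c,p0[0],p0[1],26,25,4),cv2.COLOR_BGR2GRAY),(5,5),1)
    h=cv2.HoughCircles(G,cv2.HOUGH_GRADIENT,1,100,param1=60,param2=10,minRadius=48,maxRadius=54)
    if h is not None: x_,y_,r_=h[0][0];print('  collar',p0[0]+25-y_/4,p0[1]+25-x_/4,r_/4)
E
```

```text
bench z -1.3846388767350548 0.8454264716638468
hub n 862 z 118.5 mec 459.4 98.3 r 16.1 box [459.6  98.4]
 tooth phase deg 17.48 amp 0.62 N 627 period 36.0
 tooth phase deg 17.34 amp 0.75 N 518 period 36.0
45 pin 674.9 286.1 R 24.1 D 44.6 yaw -4.8 z 36.5 blk z 20.7 shaft z 38.6
  collar 630.375 290.675 12.75
60 pin 672.7 93.7 R 24.1 D 59.9 yaw 1.0 z 36.6 blk z 20.8 shaft z 38.5
  collar 612.925 92.825 12.0875
67.5 pin 666.5 -123.3 R 24.1 D 66.6 yaw -17.7 z 36.5 blk z 20.7 shaft z 38.4
52.5 pin 657.9 -317.8 R 24.3 D 52.5 yaw -21.2 z 36.6 blk z 20.8 shaft z 38.5
  collar 607.775 -298.675 13.35
```

Depth slices are clean. Pinion radius is 24.1 and the post-pinion distances match the nominal values. Gear_10 sits at (459.5,98.3) with tooth phase 17.4°, so it needs a +13.6° turn for unit_10 (yaw -5°). Moving in above the hub.

Emit:
servo_tool(moves=[-0.281,-0.016,-0.15,0,1,-0.281,-0.016,-0.15,0,1,-0.281,-0.016,-0.15,0,1,-0.281,-0.016,-0.3,0,1,-0.281,-0.016,-0.3,0,1,-0.281,-0.016,-0.3,0,1,-0.281,-0.016,-0.3,0,1,-0.281,-0.016,-0.3,0,1])

```text
t: 4.67
eef_pos: [460.9, 97.2, 136.2]
tcp_rot: [3.141, 0.001, 3.14]
ft_force: [-0.6, -1.0, -0.1]
opening: 0.999
grip_force: 0.0
```

```bash
python3 -c "
from cell import *
s=state();print(s['eef_pos'],s['tcp_rot'])"
```

```text
[460.87774027  97.21204062 136.22425818] [3.14149017e+00 8.93768922e-04 3.14027825e+00]
```

Emit:
servo_tool(moves=[-0.001,0.001,-0.0775,0,1,-0.001,0.001,-0.0775,0,0.5,-0.001,0.001,-0.0775,0,0,-0.001,0.001,-0.0775,0,0,-0.001,0.001,-0.0775,0,0,-0.001,0.001,-0.0775,0,0,-0.001,0.001,-0.0775,0,0,-0.001,0.001,-0.0775,0,0,-0.001,0.001,-0.0775,0,0,-0.001,0.001,-0.0775,0,0])

```text
t: 5.5
eef_pos: [459.4, 98.1, 104.6]
tcp_rot: [3.141, 0.0, 3.141]
ft_force: [0.9, -0.3, -0.9]
opening: 0.422
grip_force: 0.0
```

Emit:
servo_tool(moves=[0,0,0,0,0,0,0,0,0,0,0,0,0,0,0,0,0,0,0,0,0,0,0,0,0,0,0,0.02,0,0,0,0,0.08,0,0,0,0,0.15,0,0,0,0,0.15,0,0])

```text
t: 6.25
eef_pos: [460.9, 98.2, 168.7]
tcp_rot: [3.141, 0.006, 3.141]
ft_force: [0.2, 0.6, 0.0]
opening: 0.333
grip_force: 30.0
```

Emit:
servo_tool(moves=[0.4275,0.4795,0,0.0756,0,0.4275,0.4795,0,0.0756,0,0.4275,0.4795,0,0.0756,0,0.4275,0.4795,0,0.0756,0,0.4275,0.4795,0,0.0756,0,0.4275,0.4795,0,0.0756,0,0.4275,0.4795,-0.05,0.0756,0,0.4275,0.4795,-0.15,0.0756,0,0.4275,0.4795,-0.21,0.0756,0,0.4275,0.4795,-0.21,0.0756,0,0.4275,0.4795,-0.21,0.0756,0,0.4275,0.4795,-0.21,0.0756,0])

```text
t: 7.25
eef_pos: [631.1, 290.0, 82.2]
tcp_rot: [3.141, 0.002, -2.905]
ft_force: [0.2, 0.5, 0.9]
opening: 0.333
grip_force: 30.0
```

```bash
python3 -c "
from h import *
c=grab('p10')
from cell import state
print(state()['eef_pos'])
"
```

```text
p10 7.3 [631.3 290.1  82.7] [ 3.1412e+00  3.0000e-03 -2.9048e+00] 0.334487024943724
[631.25935153 290.03402657  82.81111765]
```

View pics/p10.png

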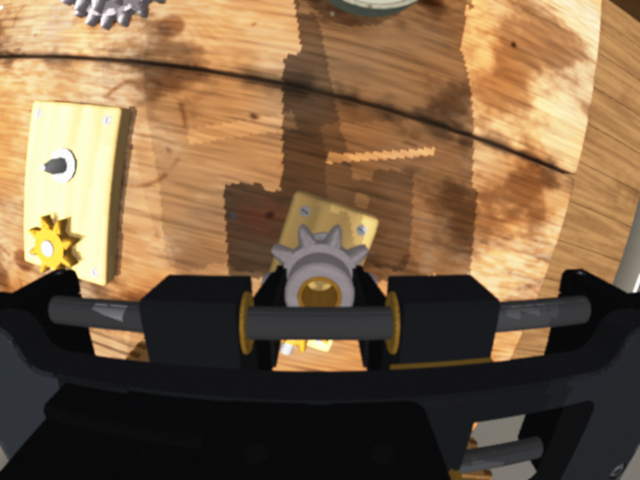

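The gear is held straight and its bore is visible at (321,290) above unit_10's block. Descending in steps while watching the force.

Emit:
servo_tool(moves=[-0.001,0,-0.035,0,0,-0.001,0,-0.065,0,0,-0.001,0,-0.065,0,0,-0.001,0,-0.065,0,0])

```text
t: 7.68
eef_pos: [629.9, 289.8, 54.6]
tcp_rot: [3.142, -0.0, -2.905]
ft_force: [-0.6, 0.2, -0.8]
opening: 0.334
grip_force: 30.0
```

Emit:
servo_tool(moves=[0,0,-0.01,0,0,0,0,-0.017,0,0,0,0,-0.024,0,0,0,0,-0.03,0,0,0,0,-0.03,0,0])

```text
t: 8.1
eef_pos: [629.8, 289.8, 42.0]
tcp_rot: [3.142, -0.001, -2.905]
ft_force: [-0.2, -0.1, -1.7]
opening: 0.331
grip_force: 30.0
```

Emit:
servo_tool(moves=[0,0,-0.003,0,0,0,0,-0.003,0,0,0,0,-0.003,0,0.5,0,0,-0.003,0,0.5,0,0,-0.003,0,0.5,0,0,0,0,0.5,0,0,0.02,0,0.5,0,0,0.05,0,0.8,0,0,0.15,0,1,0,0,0.25,0,1,0,0,0.3,0,1])

```text
t: 9.02
eef_pos: [631.1, 290.4, 168.6]
tcp_rot: [3.141, 0.006, -2.904]
ft_force: [0.5, 1.3, 1.1]
opening: 0.726
grip_force: 0.0
```

Emit:
servo_tool(moves=[-0.147,-0.47,0.15,-0.0756,1,-0.147,-0.47,0.15,-0.0756,1,-0.147,-0.47,0.15,-0.0756,1,-0.147,-0.47,0.15,-0.0756,1,-0.147,-0.47,0.15,-0.0756,1,-0.147,-0.47,0.15,-0.0756,1,-0.147,-0.47,0.15,-0.0756,1,-0.147,-0.47,0.15,-0.0756,1,-0.147,-0.47,0.15,-0.0756,1])

```text
t: 9.77
eef_pos: [571.3, 102.7, 222.6]
tcp_rot: [3.141, 0.0, -3.141]
ft_force: [-1.1, -0.1, -0.2]
opening: 0.999
grip_force: 0.0
```

```bash
cat >> h.py <<'E'
def chk(c,n,post):
    P=fcloud(c);r=np.hypot(*(P[:,:2]-post).T)
    H=P[(r<24)&(abs(P[:,2]-55)<5)];D=P[(r<5*n/2-2)&(r>18)&(abs(P[:,2]-38)<8)]
    print('placed',n,len(H),'hub z',np.median(H[:,2]).round(1) if len(H) else None,'disc z',np.median(D[:,2]).round(1) if len(D) else None,'ctr',(H.max(0)/2+H.min(0)/2)[:2].round(1) if len(H) else None)
E
python3 - <<'E'
from h import *
from cell import state
c=grab('s13');P=fcloud(c)
gear(P,13,60,np.array([459.,98.]))
chk(c,10,np.array([630.4,290]))
print(state()['eef_pos'])
E
```

```text
s13 9.8167 [571.2 102.9 222.3] [ 3.1414e+00 -4.0000e-04 -3.1408e+00] 1.0005563622100617
hub n 866 z 88.5 mec 455.8 98.1 r 16.1 box [455.7  98.1]
 tooth phase deg -7.17 amp 0.63 N 818 period 27.7
 tooth phase deg -7.2 amp 0.75 N 675 period 27.7
placed 10 351 hub z 54.2 disc z 36.0 ctr [630.  286.6]
[571.14965233 102.90372148 222.09636682]
```

Gear_10 is seated (hub top at 55.6 after the depth bias). Gear_13 is at (455.8,98.1) with phase -7.2°, so it turns -14.0° for unit_13.

Emit:
servo_tool(moves=[-0.289,-0.012,-0.1,0,0.6,-0.289,-0.012,-0.15,0,0.6,-0.289,-0.012,-0.2,0,0.6,-0.289,-0.012,-0.27,0,0.6,-0.289,-0.012,-0.3,0,0.6,-0.289,-0.012,-0.34,0,0.6,-0.289,-0.012,-0.3695,0,0.6,-0.289,-0.012,-0.3695,0,0.6,-0.289,-0.012,-0.3695,0,0,-0.289,-0.012,-0.3695,0,0,-0.289,-0.012,-0.3695,0,0,-0.289,-0.012,-0.3695,0,0])

```text
t: 10.87
eef_pos: [455.7, 97.2, 75.1]
tcp_rot: [3.141, 0.001, 3.141]
ft_force: [-0.0, 0.3, 0.0]
opening: 0.376
grip_force: 0.0
```

Emit:
servo_tool(moves=[0,0,0,0,0,0,0,0,0,0,0,0,0,0,0,0,0,0,0,0,0,0,0.02,0,0,0,0,0.08,0,0,0,0,0.16,0,0,0,0,0.22,0,0,0,0,0.22,0,0])

```text
t: 11.62
eef_pos: [457.0, 97.1, 166.9]
tcp_rot: [3.141, 0.006, 3.141]
ft_force: [0.8, -0.2, -0.7]
opening: 0.325
grip_force: 30.0
```

Emit:
servo_tool(moves=[0.3825,-0.991,0,-0.0778,0,0.3825,-0.991,0,-0.0778,0,0.3825,-0.991,0,-0.0778,0,0.3825,-0.991,0,-0.0778,0,0.3825,-0.991,0,-0.0778,0,0.3825,-0.991,0,-0.0778,0,0.3825,-0.991,0,-0.0778,0,0.3825,-0.991,0,-0.0778,0,0.3825,-0.991,0,-0.0778,0,0.3825,-0.991,0,-0.0778,0,0.3825,-0.991,0,-0.0778,0,0.3825,-0.991,0,-0.0778,0])

```text
t: 12.62
eef_pos: [608.3, -301.9, 161.2]
tcp_rot: [3.141, -0.001, 2.894]
ft_force: [-0.9, 1.1, -1.5]
opening: 0.322
grip_force: 30.0
```

Emit:
servo_tool(moves=[0,0,-0.08,0,0,0,0,-0.16,0,0,0,0,-0.2,0,0,0,0,-0.2,0,0,0,0,-0.2,0,0])

```text
t: 13.03
eef_pos: [608.1, -298.1, 82.3]
tcp_rot: [3.141, -0.002, 2.898]
ft_force: [1.0, -1.1, -0.3]
opening: 0.321
grip_force: 30.0
```

Run:
```python
from cell import state,read_camera
for i in range(3):
    s=state();print(s['eef_pos'].round(2),s['tcp_rot'].round(4));read_camera('top')
```

```text
[ 608.12 -298.1    82.34] [ 3.1408e+00 -1.9000e-03  2.8975e+00]
[ 608.76 -298.68   83.62] [-3.1416e+00  4.0000e-04  2.8974e+00]
[ 609.05 -299.     84.22] [-3.1412e+00  1.6000e-03  2.8973e+00]
```

Emit:
servo_tool(moves=[0,0,-0.035,0,0,0,0,-0.07,0,0,0,0,-0.07,0,0,0,0,-0.07,0,0])

```text
t: 13.52
eef_pos: [608.7, -299.3, 55.5]
tcp_rot: [-3.142, 0.0, 2.897]
ft_force: [0.4, -0.9, -0.1]
opening: 0.322
grip_force: 30.0
```

Emit:
servo_tool(moves=[0,0,-0.01,0,0,0,0,-0.017,0,0,0,0,-0.024,0,0,0,0,-0.03,0,0,0,0,-0.03,0,0])

```text
t: 13.93
eef_pos: [608.4, -299.3, 42.3]
tcp_rot: [3.141, -0.0, 2.897]
ft_force: [0.5, -0.7, -2.1]
opening: 0.319
grip_force: 30.0
```

Emit:
servo_tool(moves=[0,0,-0.003,0,0,0,0,-0.003,0,0,0,0,-0.003,0,0.5,0,0,-0.003,0,0.5,0,0,-0.003,0,0.5,0,0,0,0,0.5,0,0,0.02,0,0.5,0,0,0.05,0,0.8,0,0,0.15,0,1,0,0,0.25,0,1,0,0,0.35,0,1,0,0,0.37,0,1])

```text
t: 14.93
eef_pos: [610.4, -300.4, 199.3]
tcp_rot: [-3.138, 0.01, 2.897]
ft_force: [0.8, 0.3, -0.2]
opening: 0.793
grip_force: 0.0
```

Emit:
servo_tool(moves=[-0.095,0.99,0,0.0778,0.8,-0.095,0.99,0,0.0778,0.8,-0.095,0.99,0,0.0778,0.8,-0.095,0.99,0,0.0778,0.8,-0.095,0.99,0,0.0778,0.8,-0.095,0.99,0,0.0778,0.8,-0.095,0.99,0,0.0778,0.8,-0.095,0.99,0,0.0778,0.8,-0.095,0.99,0,0.0778,0.8,-0.095,0.99,0,0.0778,0.8,-0.095,0.99,0,0.0778,0.8,-0.095,0.99,0,0.0778,0.8])

```text
t: 15.93
eef_pos: [570.5, 97.8, 191.7]
tcp_rot: [3.142, 0.001, -3.14]
ft_force: [0.3, -0.3, 1.1]
opening: 0.801
grip_force: 0.0
```

Run:
```python
from h import *
from cell import state
c=grab('s16');P=fcloud(c)
gear(P,16,30,np.array([457.,98.]))
chk(c,10,np.array([630.4,290]));chk(c,13,np.array([608.7,-299]))
unit(c,612.8,92.7,60)
print(state()['eef_pos'])
```

```text
s16 15.9833 [570.6  96.8 191.5] [-3.1416e+00  1.2000e-03 -3.1410e+00] 0.8027009805043838
hub n 881 z 58.5 mec 458.3 95.3 r 16.2 box [458.4  95.2]
 tooth phase deg 10.88 amp 0.61 N 1029 period 22.5
 tooth phase deg 10.86 amp 0.74 N 809 period 22.5
placed 10 6 hub z 50.5 disc z 35.7 ctr [614.  287.9]
placed 13 2 hub z 50.2 disc z 35.8 ctr [ 611. -283.]
post [612.4  91.9] axes [27.2 27.9] pin [701.9 129.6] r 11.3 D 97.1 60 yaw 22.8
[570.70013749  96.11038609 191.30199614]
```

Emit:
servo_tool(moves=[-0.281,-0.002,-0.1,0,0.6,-0.281,-0.002,-0.15,0,0.6,-0.281,-0.002,-0.2,0,0.6,-0.281,-0.002,-0.27,0,0.6,-0.281,-0.002,-0.3,0,0.6,-0.281,-0.002,-0.34,0,0.6,-0.281,-0.002,-0.367,0,0.6,-0.281,-0.002,-0.367,0,0.6,-0.281,-0.002,-0.367,0,0,-0.281,-0.002,-0.367,0,0,-0.281,-0.002,-0.367,0,0,-0.281,-0.002,-0.367,0,0])

```text
t: 17.03
eef_pos: [458.4, 95.5, 44.2]
tcp_rot: [3.141, 0.001, 3.14]
ft_force: [-0.2, -0.0, 0.6]
opening: 0.372
grip_force: 0.0
```

Emit:
servo_tool(moves=[0,0,0,0,0,0,0,0,0,0,0,0,0,0,0,0,0,0,0,0,0,0,0.02,0,0,0,0,0.08,0,0,0,0,0.16,0,0,0,0,0.22,0,0,0,0,0.22,0,0,0,0,0.22,0,0])

```text
t: 17.87
eef_pos: [458.3, 96.1, 132.9]
tcp_rot: [3.141, 0.002, 3.141]
ft_force: [-0.5, 0.3, -1.4]
opening: 0.33
grip_force: 30.0
```

Run:
```python
from h import *
from cell import state
c=grab('l16')
s=state();print(s['eef_pos'],s['grip_force'])
```

```text
l16 17.9167 [457.8  96.  131.8] [3.1414e+00 2.0000e-04 3.1412e+00] 0.3299458891200749
[457.53924429  95.93326419 131.21252092] 29.99979673884809
```

Emit:
servo_tool(moves=[0.387,-0.008,0,-0.055,0,0.387,-0.008,0,-0.055,0,0.387,-0.008,0,-0.055,0,0.387,-0.008,0,-0.055,0,0.387,-0.008,0,-0.055,0,0.387,-0.008,-0.06,-0.055,0,0.387,-0.008,-0.12,-0.055,0,0.387,-0.008,-0.12,-0.055,0,0.387,-0.008,-0.12,-0.055,0,0.387,-0.008,-0.12,-0.055,0])

```text
t: 18.8
eef_pos: [612.9, 92.7, 84.0]
tcp_rot: [-3.142, -0.001, 2.968]
ft_force: [-0.1, -0.5, -1.6]
opening: 0.33
grip_force: 30.0
```

Emit:
servo_tool(moves=[0,0,-0.035,0,0,0,0,-0.07,0,0,0,0,-0.07,0,0,0,0,-0.07,0,0,0,0,-0.07,0,0])

```text
t: 19.22
eef_pos: [613.5, 92.7, 57.2]
tcp_rot: [3.141, 0.002, 2.968]
ft_force: [-0.1, 0.4, -2.4]
opening: 0.329
grip_force: 30.0
```

Emit:
servo_tool(moves=[-0.001,0,-0.01,0,0,-0.001,0,-0.017,0,0,-0.001,0,-0.024,0,0,-0.001,0,-0.032,0,0,-0.001,0,-0.034,0,0,-0.001,0,-0.034,0,0])

```text
t: 19.72
eef_pos: [612.4, 92.6, 41.9]
tcp_rot: [-3.142, -0.001, 2.968]
ft_force: [0.5, 0.1, -1.5]
opening: 0.326
grip_force: 30.0
```

Emit:
servo_tool(moves=[0,0,-0.003,0,0,0,0,-0.003,0,0,0,0,-0.003,0,0.5,0,0,-0.003,0,0.5,0,0,-0.003,0,0.5,0,0,0,0,0.5,0,0,0.02,0,0.5,0,0,0.05,0,0.8,0,0,0.15,0,0.8,0,0,0.25,0,0.8,0,0,0.3,0,0.8])

```text
t: 20.63
eef_pos: [613.7, 92.8, 167.9]
tcp_rot: [3.14, 0.005, 2.968]
ft_force: [0.3, 0.1, -0.7]
opening: 0.724
grip_force: 0.0
```

Emit:
servo_tool(moves=[-0.1,0,0,0.055,0.8,-0.1,0,0,0.055,0.8,-0.1,0,0,0.055,0.8,-0.1,0,0,0.055,0.8])

```text
t: 20.97
eef_pos: [573.3, 92.7, 163.7]
tcp_rot: [3.141, 0.002, 3.139]
ft_force: [0.1, 0.3, -0.1]
opening: 0.796
grip_force: 0.0
```

Run:
```python
from h import *
from cell import state
c=grab('s19');P=fcloud(c)
gear(P,19,0,np.array([457.,97.]))
chk(c,16,np.array([612.7,92.4]))
print(state()['eef_pos'])
```

```text
s19 21.0167 [573.5  92.7 163.2] [3.1414e+00 1.9000e-03 3.1390e+00] 0.795945092750447
hub n 881 z 28.6 mec 455.1 91.3 r 16.2 box [454.9  91.1]
 tooth phase deg 1.42 amp 0.64 N 1157 period 18.9
 tooth phase deg 1.39 amp 0.76 N 920 period 18.9
placed 16 950 hub z 54.5 disc z 34.6 ctr [612.3  91.8]
[573.53099886  92.67045564 162.78004784]
```

Gear_16 is seated. Gear_19 is at (455.0,91.2), and its tooth phase already suits unit_19 with no turn.

Emit:
servo_tool(moves=[-0.296,-0.004,-0.1,0,0.6,-0.296,-0.004,-0.15,0,0.6,-0.296,-0.004,-0.2,0,0.6,-0.296,-0.004,-0.27,0,0.6,-0.296,-0.004,-0.3,0,0.6,-0.296,-0.004,-0.34,0,0.6,-0.296,-0.004,-0.365,0,0.6,-0.296,-0.004,-0.37,0,0.6,-0.296,-0.004,-0.37,0,0,-0.296,-0.004,-0.37,0,0,-0.296,-0.004,-0.37,0,0,-0.296,-0.004,-0.37,0,0])

```text
t: 22.07
eef_pos: [454.6, 91.1, 14.9]
tcp_rot: [3.141, 0.001, 3.141]
ft_force: [-0.3, 0.0, 0.3]
opening: 0.376
grip_force: 0.0
```

Emit:
servo_tool(moves=[0,0,0,0,0,0,0,0,0,0,0,0,0,0,0,0,0,0,0,0,0,0,0.02,0,0,0,0,0.08,0,0,0,0,0.16,0,0,0,0,0.25,0,0,0,0,0.3,0,0,0,0,0.3,0,0,0,0,0.3,0,0])

```text
t: 22.98
eef_pos: [454.2, 91.1, 135.2]
tcp_rot: [3.141, 0.002, 3.141]
ft_force: [0.3, -0.4, -1.6]
opening: 0.323
grip_force: 30.0
```

Emit:
servo_tool(moves=[0.37,-0.4855,0,0,0,0.37,-0.4855,0,0,0,0.37,-0.4855,0,0,0,0.37,-0.4855,0,0,0,0.37,-0.4855,0,0,0,0.37,-0.4855,0,0,0,0.37,-0.4855,-0.05,0,0,0.37,-0.4855,-0.13,0,0,0.37,-0.4855,-0.13,0,0,0.37,-0.4855,-0.13,0,0,0.37,-0.4855,-0.13,0,0])

```text
t: 23.9
eef_pos: [602.1, -102.8, 82.4]
tcp_rot: [3.141, -0.001, 3.141]
ft_force: [0.1, 0.2, -1.9]
opening: 0.32
grip_force: 30.0
```

Emit:
servo_tool(moves=[0,0,-0.035,0,0,0,0,-0.07,0,0,0,0,-0.07,0,0,0,0,-0.07,0,0,0,0,-0.07,0,0])

```text
t: 24.32
eef_pos: [602.7, -103.1, 55.7]
tcp_rot: [-3.141, 0.002, 3.142]
ft_force: [-0.2, -0.1, -2.6]
opening: 0.318
grip_force: 30.0
```

Emit:
servo_tool(moves=[0,0,-0.01,0,0,0,0,-0.017,0,0,0,0,-0.024,0,0,0,0,-0.032,0,0,0,0,-0.034,0,0,0,0,-0.034,0,0])

```text
t: 24.82
eef_pos: [602.1, -103.1, 40.9]
tcp_rot: [3.141, 0.0, 3.141]
ft_force: [-1.6, 0.1, 3.4]
opening: 0.321
grip_force: 30.0
```

Emit:
servo_tool(moves=[0,0,0,0,0.5,0,0,0,0,0.5,0,0,0,0,0.5,0,0,0,0,0.5,0,0,0.02,0,0.5,0,0,0.05,0,0.8,0,0,0.15,0,0.8,0,0,0.25,0,0.8,0,0,0.35,0,0.8,0,0,0.35,0,0.8])

```text
t: 25.65
eef_pos: [604.8, -103.8, 189.6]
tcp_rot: [-3.138, 0.012, 3.141]
ft_force: [1.3, -0.5, 0.5]
opening: 0.775
grip_force: 0.0
```

Emit:
servo_tool(moves=[0.3,0.24,0.3,0,1,0.3,0.24,0.3,0,1,0.3,0.24,0.3,0,1,0.3,0.24,0.3,0,1,0.3,0.24,0.3,0,1,0.3,0.24,0.3,0,1,0.3,0.24,0.3,0,1,0.3,0.24,0.3,0,1])

```text
t: 26.32
eef_pos: [721.2, -7.4, 300.2]
tcp_rot: [-3.142, -0.001, 3.141]
ft_force: [-0.1, -0.3, -0.4]
opening: 0.999
grip_force: 0.0
```

Run:
```python
from h import *
c=grab('fin')
for n,p in((10,(630.4,290)),(13,(608.7,-298.9)),(16,(612.7,92.4)),(19,(602.8,-103))): chk(c,n,np.array(p))
```

```text
fin 26.3667 [721.1  -7.8 300. ] [ 3.1415e+00 -1.7000e-03  3.1405e+00] 1.0041957884719257
placed 10 315 hub z 54.3 disc z 35.8 ctr [630.2 286.9]
placed 13 328 hub z 54.4 disc z 36.1 ctr [ 608.9 -299.3]
placed 16 474 hub z 54.4 disc z 34.8 ctr [612.7  91.4]
placed 19 474 hub z 54.5 disc z 34.1 ctr [ 602.7 -104. ]
```

View pics/fin.png

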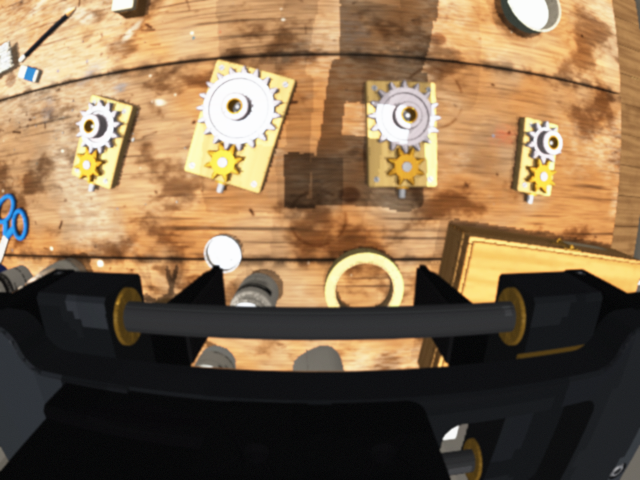

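The picture shows all four gears on their posts at (95,123), (237,105), (408,114) and (548,142), each meshed with its pinion. The hub tops are all level at 54.4 (55.8 after the bias, nominal 56), and the bowl and cork block are untouched.

```bash
python3 -c "
from cell import *
print(job_done())"
```

```text
the job is handed in; nothing more can be done
None
```

All four gears are hub up and down on their own units' posts, meshed with the pinions. The bowl and cork block are untouched, and I handed the job in at about 26 s; it returned no verdict.

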